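# Dose three wash tablets

### The arm

A 6-joint arm with a two-finger parallel gripper is mounted at the origin on a cart in front of the work surface, level with it; the furniture and walls round the work are solid. World frame = base frame: x ahead of the robot, y to its left, z up, the work surface at z = 0. Lengths are in m, angles in degrees, forces in N, time in s.
With the tool pointing down it reaches from about 0.35 to 0.875 m from the base axis. Payload 4.2 kg.
Tool frame: the origin (TCP) lies between the finger pads; the fingertips stand 8 mm ahead of it and the grasp point (between the pads) lies 11 mm behind it; z points along the fingers, y is the line along which they close (so a half turn about z gives the same grasp; the last joint's range is limited). The gripper opens to 87 mm and grips with 3 to 60 N. Pads are 19 mm wide; open, the fingers measure 117 mm over their backs; the gripper's body (75 mm by 190 mm) begins 51 mm behind the grasp point.
Start: joints at [80.478, 22.042, 0.453, 0, -68.411, -14.817], TCP at [0.258, 0.569, 0.231] pointing down, gripper open.
Joint ranges: [-179.83, 179.83], [-69.29, 118.12], [-61.27, 80.66], [-181.25, 117.63], [-171.15, -9.14], [-177.46, 177.46]. Speed limits (degrees/s): [159.86, 159.86, 180, 180, 180, 180].

### API

Orientations are given as a 3x3 rotation matrix whose columns are the frame's x, y, z axes.
In Python, from station import sense, capture, camera_model, finish_job, find_in gives the robot as it stands. The module is installed in compiled form; this text tells all that it offers.
- The arm moves only by the tool arm_command, never from a script. Its argument "motion" is a list of rows, each a list of 7 numbers: the finger opening in mm, from 0 to 87, then the shift along the tool's x, y, z in mm, then the turn, a rotation vector about the tool's x, y, z in rad. In form: [[jaw, dx, dy, dz, rx, ry, rz], ...]. A call has 1 to 8 rows; each row shifts and turns the commanded pose from where the row before left it, along the tool's axes as they then stand; what a row does not reach is not made up. A row lasts 1/10 s, in which the tool goes at most 50 mm and 8.59 degrees, less where a joint would pass 70% of its speed; a pose out of reach is approached as far as the arm can. A call with a gripper value outside its range is refused whole. The fingers move at their own pace and stop on an object; the grip force is fixed at half the most. Time passes only in rows, so rows that do not move let the fingers close. It gives the time, the measured TCP pose, the force, the opening and the grip force at its end, in the units of the state.
- sense(): the state, without advancing time (a new reading comes with each control period).
- capture(name): name is "scene" or "top"; returns the picture (480x640x3 uint8, red, green, blue); there is no depth.
- camera_model(name): a dict with "fx", "fy", "cx", "cy" (pixels), "R" (3x3) and "t" (3): a world point X has camera coordinates R X + t. Camera axes: x right, y down, z forward; pixel columns grow to the right and rows downward; lengths in m; the calibration is good to about 2 mm. A picture is of the moment at which its call begins. camera_model takes no time and is no camera call.
- finish_job(): hands the job in; it is judged then, once.
Trained networks look in the newest picture that a camera, given by its name, has taken for a name from the list of things; names that differ only in an ending like _2 or _b are one class to them, and where a whole thing is asked for, a point or a joint stands for the part that bears it (a point fixed in the world has none). Each returns a list of dicts, best first, with "p" (0 to 1); they miss things now and then, are a little off and sometimes report something else, mostly with a low value. They report only what shows in the picture. A call takes as long as a camera call.
- find_in(target, camera): "location" ([row, column] in pixels, amid what is visible of it).
The state is a dict: "time_s": time; "joints": joint angles; "joint_velocities": joint speeds; "effort": joint torques, N m; "tcp_pos": TCP position; "ee_rot": TCP orientation; "wrist_force": force on the tool from outside, world axes, zero at the start; "moment": the same for the moment, N m; "gripper_width": opening from 0.0 (shut) to 1.0 (fully open); "gripper_force": force on a finger pad.
Only numpy, scipy, OpenCV 4.12 (cv2) and the standard library are available. Lean on these libraries where they do the work, as an engineer would, in place of code of your own. Each camera call takes 0.05 s, during which the arm holds its last target. There are 200 camera calls.

### The job

Bring the orange dosing dish under the spout of the tablet dispenser, then turn the red paddle knob clockwise (seen from above) by exactly three clicks, so that three wash tablets drop into the dish. Leave the dish standing under the spout with its three tablets and the knob resting on its third click, and do not disturb the other things on the worktop.

Things in the scene. Friction and masses are not known exactly. Their poses are not given: they have to be found in the camera images.
- dispenser: Fixed tablet dispenser. Origin on the worktop under its vertical rotor axis; -x points to the spout side (its front; it looks roughly to the robot's left), z up. Clear round drum, radius 76, covered, 68 to 105 mm up, on a white floor plate 154 x 154 mm. Inside, a blue rotor with six pockets carries tablets; the pocket over the spout is empty at the start. Open below in front and at the sides, as far as the column (point column_face).
- column_face (a point): Foot of the front face of the white column, on the worktop, 3 mm behind the rotor axis. The column is 84 mm wide and stands on a grey foot, 140 mm wide and 12 mm thick, that reaches 100 mm back from here.
- spout (a point): Centre of the spout's lower mouth, 52 mm above the worktop, 49 mm in front of the rotor axis (dispenser x = -49 mm): a square white skirt, 49 x 57 mm outside, 40 x 48 mm inside (wider across), from which tablets drop straight down. Turned faster than about 2 rad/s, the rotor may carry a tablet past it.
- paddle (a joint): Angle (rad) of the red knob and rotor: 0 at the start, growing clockwise seen from above, stops at 0 and 5.3. It clicks every 1.047 (60 degrees): three clicks are 3.142. Each click drops one tablet. Turning needs 4 to 6 N, pushed 35 mm from the axis; from 0.65 rad past a click on it goes on by itself to the next click, within 0.8 s, and stays there.
- paddle_axis (a point): Point on the knob's vertical axis (above the dispenser's origin), 131 mm up, half the height of the wings. The knob is an upright flat red bar, 100 mm long over both wings, 10 mm thick, from 115 to 147 mm up (10 mm clear of the cover), with a round hub of radius 13 mm. At 0 the bar lies along the dispenser's x axis.
- paddle_white_end (a point): End of the wing that has a white band, 50 mm from the axis at half the height of the wing; at 0 it is on the dispenser's -x side, over the spout. The other wing lies opposite.
- dish: Loose orange round dosing dish, 0.2 kg, with a bar handle along its -x. Origin under the centre of the round part, z up. Outer radius 42 mm at the foot, 50 mm at the rim, 36 mm high, walls 4 mm; it passes under the spout with 16 mm of room. With its rim 2 mm from the column and its handle pointing straight to the front it is centred under the spout.
- dish_floor (a point): Centre of the dish's inner floor, 5 mm above its underside.
- dish_grip (a point): Middle of the dish's handle, 85 mm from the dish's centre along its -x, 25 mm above its underside. The handle is 14 mm wide, 22 mm high (14 to 36 mm above the worktop) and ends 115 mm from the dish's centre.
- tablet_1: Hard round blue wash tablet, 28 mm across, 12 mm thick, 12 g; origin at the centre of its underside. It lies in the dispenser's drum (74 mm up) and is the first to drop.
- tablet_2: Hard round white wash tablet, 28 mm across, 12 mm thick, 12 g; origin at the centre of its underside. It lies in the dispenser's drum (74 mm up) and is the second to drop.
- tablet_3: Hard round blue wash tablet, 28 mm across, 12 mm thick, 12 g; origin at the centre of its underside. It lies in the dispenser's drum (74 mm up) and is the third to drop.
- tablet_4: Hard round white wash tablet, 28 mm across, 12 mm thick, 12 g; origin at the centre of its underside. It lies in the dispenser's drum (74 mm up) and is the fourth to drop.
- tablet_5: Hard round blue wash tablet, 28 mm across, 12 mm thick, 12 g; origin at the centre of its underside. It lies in the dispenser's drum (74 mm up) and is the fifth to drop.
- wax_tin: Bystander: flat green tin, 70 mm across, 25 mm high, origin under its centre.
- spool_red: Bystander: dark red spool of thread, 29 mm across, 40 mm high, origin under its centre.
- stain_stick: Bystander: slim upright stick with green cap, 29 mm across, 99 mm high, origin under its centre.
- clothes_peg: Bystander: red clothes peg lying on the worktop, 15 x 72 x 12 mm, origin under its centre.
- matchbox: Bystander: dark red matchbox, 36 x 54 x 16 mm, origin under its centre.

How it is judged (in metres and radians):
On the way:
1. the dish stands under the spout before the knob is turned (horizontal distance between dish_floor and spout below 0.022 m and height (world z) of dish below 0.008 m and value of joint paddle below 0.35 rad), for 0.2 s.
At the end, for the whole second after the job is handed in: The knob rests on its third click (3.14 rad, within 0.17), the first three tablets lie at rest in the dish, the fourth and fifth are still in the drum, and the dish stands level on the worktop, its centre within 30 mm of the spout's (value of joint paddle between 2.97 and 3.31 rad and velocity of joint paddle between -0.05 and 0.05 rad/s and horizontal distance between each of tablet_1, tablet_2, tablet_3 and dish_floor below 0.047 m and z of each of tablet_1, tablet_2, tablet_3 in the frame of dish below 0.05 m and linear speed of each of tablet_1, tablet_2, tablet_3, dish below 0.02 m/s and height (world z) of each of tablet_4, tablet_5 above 0.065 m and horizontal distance between dish_floor and spout below 0.03 m and height (world z) of dish below 0.005 m and angle between dish's own z axis and vertical below 0.08 rad); the robot touches nothing.
It fails at once if the knob is turned more than halfway to a fourth click (value of joint paddle above 3.67 rad).
It fails at once if the tin, the spool, the stain stick, the clothes peg or the matchbox is moved more than 30 mm (distance of any of wax_tin, spool_red, stain_stick, clothes_peg, matchbox from where it was at the start of the episode above 0.03 m).
It also fails if it takes over 58 s, if anything falls off the work surface, if the arm or the gripper's body presses on something with over 40 N, if the wrist force passes 120 N, or if a joint passes its speed limit or range.

## Working session

There is one attempt and no reset: what is moved stays moved. The work goes in short steps, Python scripts to look and compute and a tool call to move; the robot and the scene stay as the last step left them, time stands still between calls to the robot, and variables do not carry over. Pictures are saved under pics/ and viewed, at most 10 in all, crops included, and the job is handed in when it is done.

Besides the shell and the picture viewer there is one more tool, called after "Request:" in YAML: its name, and indented under it one key for each argument. arm_command: Moves the arm, as the interface text tells. Its arguments: {"type":"object","properties":{"motion":{"type":"array"}},"required":["motion"]}

```bash
mkdir -p pics
cat > h.py <<'E'
import numpy as np, cv2
from station import *
def ray(cam,rc,z):
    m=camera_model(cam);R=np.array(m["R"]);t=np.array(m["t"]).ravel()
    d=R.T@np.array([(rc[1]-m["cx"])/m["fx"],(rc[0]-m["cy"])/m["fy"],1]);c=-R.T@t
    return c+d*(z-c[2])/d[2]
def proj(cam,X):
    m=camera_model(cam);p=np.array(m["R"])@np.array(X)+np.array(m["t"]).ravel()
    return [m["fy"]*p[1]/p[2]+m["cy"],m["fx"]*p[0]/p[2]+m["cx"]]
E
python3 - <<'E'
from h import *
for c in("scene","top"):
    cv2.imwrite(f"pics/{c}0.png",capture(c)[:,:,::-1])
    for n,z in [("dish",.02),("dish_grip",.03),("dish_floor",.005),("paddle",.147),("paddle_white_end",.131),("dispenser",.1),("wax_tin",.025),("spool_red",.04),("stain_stick",.099),("clothes_peg",.012),("matchbox",.016)]:
        for r in find_in(n,c)[:2]: print(c,n,round(r["p"],2),np.round(r["location"],1),np.round(ray(c,r["location"],z),3))
s=sense();print(s["time_s"],s["tcp_pos"],s["ee_rot"])
E
```

```text
scene dish 0.61 [323.  260.6] [0.535 0.242 0.02 ]
scene dish_grip 0.86 [323.8 259.7] [0.53  0.248 0.03 ]
scene dish_grip 0.18 [206.3 438. ] [ 0.447 -0.34   0.03 ]
scene dish_floor 0.95 [324.8 260.6] [0.538 0.241 0.005]
scene paddle 0.56 [236.6 357.7] [ 0.48  -0.017  0.147]
scene paddle_white_end 0.88 [236.  357.9] [ 0.489 -0.03   0.131]
scene dispenser 0.66 [251.2 355.3] [ 0.478 -0.012  0.1  ]
scene dispenser 0.44 [322.3 261. ] [0.497 0.266 0.1  ]
scene wax_tin 0.68 [194.9 350.9] [ 0.654 -0.209  0.025]
scene spool_red 0.52 [269.2 254.1] [0.646 0.162 0.04 ]
scene stain_stick 0.75 [218.7 305.3] [ 0.635 -0.005  0.099]
scene clothes_peg 0.43 [206.6 440.5] [ 0.448 -0.361  0.012]
scene matchbox 0.83 [302.3 213.3] [0.657 0.281 0.016]
top dish 0.94 [242.2 230.8] [0.544 0.242 0.02 ]
top dish 0.68 [278.6 447.7] [ 0.455 -0.357  0.02 ]
top dish_grip 0.77 [246.7 229.7] [0.531 0.243 0.03 ]
top dish_floor 0.96 [247.1 232.1] [0.531 0.24  0.005]
top paddle 0.62 [260.4 329. ] [ 0.493 -0.028  0.147]
top paddle_white_end 0.57 [259.2 326.6] [ 0.497 -0.022  0.131]
top dispenser 0.75 [262.4 333.8] [ 0.49  -0.042  0.1  ]
top dispenser 0.54 [260.7 326.3] [ 0.494 -0.022  0.1  ]
top wax_tin 0.9 [199.7 403.3] [ 0.67  -0.233  0.025]
top wax_tin 0.68 [201. 260.] [0.659 0.164 0.025]
top spool_red 0.16 [280.6 449.3] [ 0.449 -0.356  0.04 ]
top stain_stick 0.71 [200.1 331.3] [ 0.654 -0.032  0.099]
top clothes_peg 0.4 [281.1 447.8] [ 0.448 -0.359  0.012]
top matchbox 0.7 [199.7 219.6] [0.662 0.278 0.016]
1.2 [0.2575203  0.56944002 0.23055889] [[ 9.11161733e-01 -4.12048900e-01  2.11240562e-06]
 [-4.12048900e-01 -9.11161733e-01 -3.63266836e-06]
 [ 3.42158016e-06  2.43953398e-06 -1.00000000e+00]]
```

View pics/top0.png

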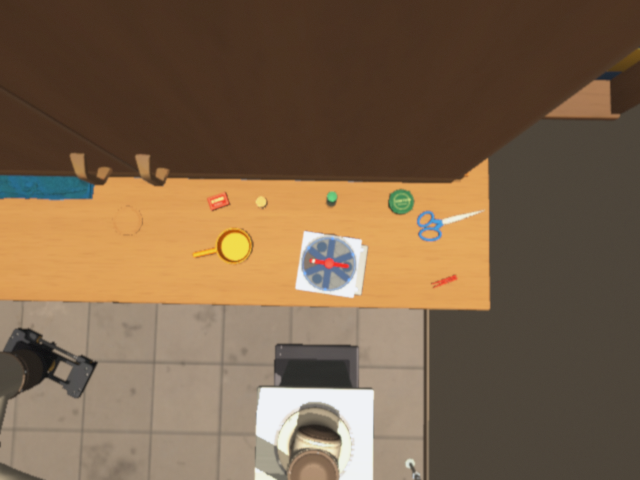

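View pics/scene0.png

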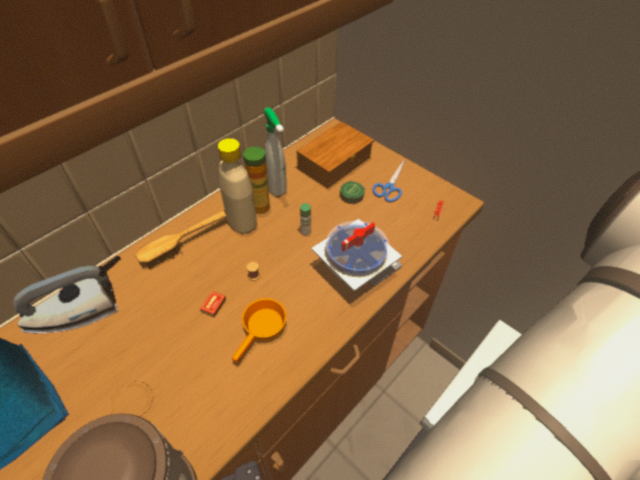

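The top view shows the dish at about (234,246) with its handle pointing left to (195,255). The dispenser is at (330,264), with its front facing left and slightly turned. Next I'll segment both for exact poses.

```bash
cat >> h.py <<'E'
def mask(im,lo,hi):
    return cv2.inRange(cv2.cvtColor(im,cv2.COLOR_RGB2HSV),lo,hi)
def pts(cam,m,z,box):
    r0,r1,c0,c1=box;k=np.zeros_like(m);k[r0:r1,c0:c1]=m[r0:r1,c0:c1]
    rc=np.argwhere(k>0);return np.array([ray(cam,p,z)[:2] for p in rc]),rc
E
python3 - <<'E'
from h import *
im=capture("top")
m=mask(im,(10,150,120),(35,255,255))
# dish handle
P,rc=pts("top",m,.036,(225,270,185,216)); 
hsv=cv2.cvtColor(im,cv2.COLOR_RGB2HSV)
print("wood",hsv[275,200],"handle",hsv[254,203],"dishfloor",hsv[246,236],"plate",hsv[290,310],"red",hsv[264,330])
print(len(P))
red=mask(im,(0,170,120),(6,255,255))|mask(im,(175,170,120),(180,255,255))
P,rc=pts("top",red,.147,(245,285,300,365)); print("red",len(P),P.mean(0),rc.min(0),rc.max(0),np.linalg.svd(P-P.mean(0),full_matrices=False)[2][0])
w=mask(im,(0,0,180),(180,50,255)); w[:225]=0;w[305:]=0;w[:,:285]=0;w[:,380:]=0
cn=max(cv2.findContours(w,cv2.RETR_EXTERNAL,2)[0],key=cv2.contourArea); print("plate",cv2.minAreaRect(cn),cv2.boxPoints(cv2.minAreaRect(cn)))
for z in(.068,):
    print([np.round(ray("top",p[::-1],z)[:2],4) for p in cv2.boxPoints(cv2.minAreaRect(cn))])
a=cv2.resize(im[215:310,180:380],None,fx=4,fy=4,interpolation=2)
b=cv2.resize(capture("scene")[200:375,220:420],None,fx=4,fy=4,interpolation=2)[:, :]
cv2.imwrite("pics/a1.png",a[:,:,::-1]);cv2.imwrite("pics/b1.png",b[:600,:,::-1])
E
```

```text
wood [ 16 150 224] handle [ 20 201 235] dishfloor [ 26 172 241] plate [150   2 235] red [  4 163 241]
1114
red 113 [ 0.48719339 -0.03247198] [259 310] [267 347] [0.13783492 0.99045522]
plate ((331.6297607421875, 264.43280029296875), (65.7646484375, 59.16668701171875), 8.652542114257812) [[294.67108 288.73257]
 [303.57227 230.23927]
 [368.58844 240.13303]
 [359.68726 298.62634]]
[array([0.4199, 0.06  ]), array([0.576 , 0.0398]), array([ 0.5527, -0.1343]), array([ 0.3972, -0.1123])]
```

View pics/a1.png

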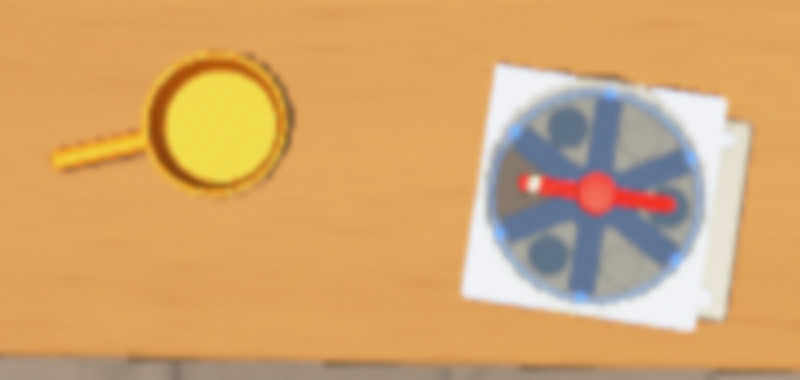

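View pics/b1.png

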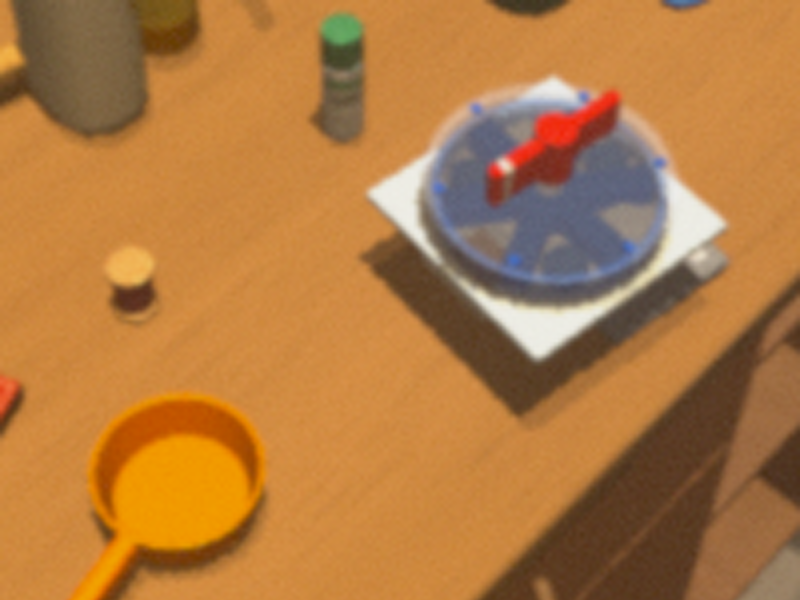

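The crops show the dish rim centred near (215,123) and the handle tip near (55,161). The plate corners are (496,63), (727,98), (462,296) and (697,331), with the hub at (597,193) and wing ends at (520,183) and (676,204).

Run:
```python
from h import *
f=lambda x,y,z,c="top",o=(180,215): ray(c,[(y+.5)/4-.5+o[1],(x+.5)/4-.5+o[0]],z)[:2]
C=[f(x,y,.068) for x,y in((496,63),(727,98),(462,296),(697,331))]
pc=np.mean(C,0);ax=(C[1]-C[0]+C[3]-C[2]);print("plate c",pc,"side",np.linalg.norm(C[1]-C[0]),np.linalg.norm(C[2]-C[0]),"ang +x",np.degrees(np.arctan2(ax[1],ax[0])))
g=lambda x,y,z:f(x,y,z,"scene",(220,200))
S=[g(x,y,.068) for x,y in((368,192),(725,228),(540,360))];print("scene plate c",(S[0]+S[1])/2,S)
print("hub",f(597,193,.147),"scene hub",g(557,133,.147))
e=f(676,204,.147)-f(520,183,.147);print("wing",np.linalg.norm(e),np.degrees(np.arctan2(e[1],e[0])))
d=f(216,123,.036);h=f(55,160,.036);v=d-h;print("dish",d,np.linalg.norm(v),"ang",np.degrees(np.arctan2(v[1],v[0])),"scene",g(178,472,.036),"grip",d-.085*v/np.linalg.norm(v))
```

```text
plate c [ 0.48777352 -0.0283679 ] side 0.1560102969808726 0.15657212790898428 ang +x -97.4519662611381
scene plate c [ 0.48955812 -0.03207373] [array([0.57670897, 0.03288239]), array([ 0.40240727, -0.09702985]), array([0.42166875, 0.05285807])]
hub [ 0.48724085 -0.02793131] scene hub [ 0.48536479 -0.02775904]
wing 0.09856878186252659 -96.57729510024573
dish [0.53402525 0.23105624] 0.11245862998052027 ang -75.92386379106426 scene [0.53159156 0.23290349] grip [0.51335231 0.31350397]
```

```bash
cat >> h.py <<'E'
def plan(way,jaw,start=None):
    """way: list of (x,y,z,yaw_deg,nrows); tool pointing down. Prints rounded rows."""
    if start is None:
        s=sense();R=np.array(s["ee_rot"]);start=[*s["tcp_pos"],np.degrees(np.arctan2(R[1,0],R[0,0]))]
        print("t",s["time_s"],"at",np.round(start,4),"q",np.round(s["joints"],1),"w",s["gripper_width"],"F",np.round(s["wrist_force"],1))
    p=np.array(start,float);rows=[]
    for x,y,z,a,n in way:
        p0=p.copy();d=np.array([x,y,z,a])-p0
        for i in range(1,n+1):
            g=p0+d*i/n;e=g-p;t=np.radians(p[3])
            dx=round(1e3*(np.cos(t)*e[0]+np.sin(t)*e[1]));dy=round(1e3*(np.sin(t)*e[0]-np.cos(t)*e[1]));dz=round(-1e3*e[2]);rz=round(-np.radians(e[3]),2)
            rows.append([jaw,dx,dy,dz,0,0,rz])
            p=p+[(np.cos(t)*dx+np.sin(t)*dy)/1e3,(np.sin(t)*dx-np.cos(t)*dy)/1e3,-dz/1e3,-np.degrees(rz)]
    for i in range(0,len(rows),8): print(rows[i:i+8])
    print("end",np.round(p,4))
E
python3 -c "
from h import *
plan([(.513,.314,.1,-76,9),(.513,.314,.017,-76,3)],60)"
```

```text
t 1.3 at [  0.2576   0.5694   0.2306 -24.3395] q [ 80.5  22.    0.5   0.  -68.4 -14.8] w 0.9995054257265674 F [ 0.5 -0.3  0.4]
[[60, 38, 14, 15, 0, 0, np.float64(0.1)], [60, 38, 11, 14, 0, 0, np.float64(0.1)], [60, 40, 6, 15, 0, 0, np.float64(0.1)], [60, 40, 2, 14, 0, 0, np.float64(0.1)], [60, 40, -1, 15, 0, 0, np.float64(0.1)], [60, 40, -6, 14, 0, 0, np.float64(0.1)], [60, 39, -9, 15, 0, 0, np.float64(0.1)], [60, 38, -14, 14, 0, 0, np.float64(0.1)]]
[[60, 36, -17, 15, 0, 0, np.float64(0.1)], [60, 0, 0, 28, 0, 0, np.float64(0.0)], [60, 0, 0, 27, 0, 0, np.float64(0.0)], [60, 0, 0, 28, 0, 0, np.float64(0.0)]]
end [ 5.13300e-01  3.14200e-01  1.66000e-02 -7.59057e+01]
```

Request:
arm_command:
  motion:
    - [60,38,14,15,0,0,0.1]
    - [60,38,11,14,0,0,0.1]
    - [60,40,6,15,0,0,0.1]
    - [60,40,2,14,0,0,0.1]
    - [60,40,-1,15,0,0,0.1]
    - [60,40,-6,14,0,0,0.1]
    - [60,39,-9,15,0,0,0.1]
    - [60,38,-14,14,0,0,0.1]

```text
time_s: 2.1
tcp_pos: [0.486, 0.3411, 0.1142]
ee_rot: [[0.336, -0.942, 0.0], [-0.942, -0.336, 0.0], [-0.0, -0.0, -1.0]]
wrist_force: [0.1, 1.2, 0.3]
gripper_width: 0.689
gripper_force: 0.0
```

Request:
arm_command:
  motion:
    - [60,36,-17,15,0,0,0.1]
    - [60,0,0,0,0,0,0]
    - [60,0,0,0,0,0,0]

```text
time_s: 2.4
tcp_pos: [0.5138, 0.3132, 0.099]
ee_rot: [[0.242, -0.97, -0.001], [-0.97, -0.242, -0.001], [0.001, 0.001, -1.0]]
wrist_force: [-0.6, 0.9, 0.8]
gripper_width: 0.689
gripper_force: 0.0
```

```bash
python3 -c "
from h import *
plan([(.513,.314,.017,-76,4)],60)
cv2.imwrite('pics/c.png',cv2.resize(capture('scene')[200:375,200:400],None,fx=4,fy=4)[:600,:,::-1])"
```

```text
t 2.4 at [  0.5138   0.3132   0.099  -75.9929] q [ 46.8  26.8 -12.6   0.  -50.7 -32.8] w 0.6887169105361498 F [-0.6  0.9  0.8]
[[60, 0, 0, 21, 0, 0, np.float64(0.0)], [60, 0, 0, 20, 0, 0, np.float64(0.0)], [60, -1, 0, 21, 0, 0, np.float64(0.0)], [60, 0, 1, 20, 0, 0, np.float64(0.0)]]
end [ 5.12600e-01  3.14000e-01  1.70000e-02 -7.59929e+01]
```

View pics/c.png

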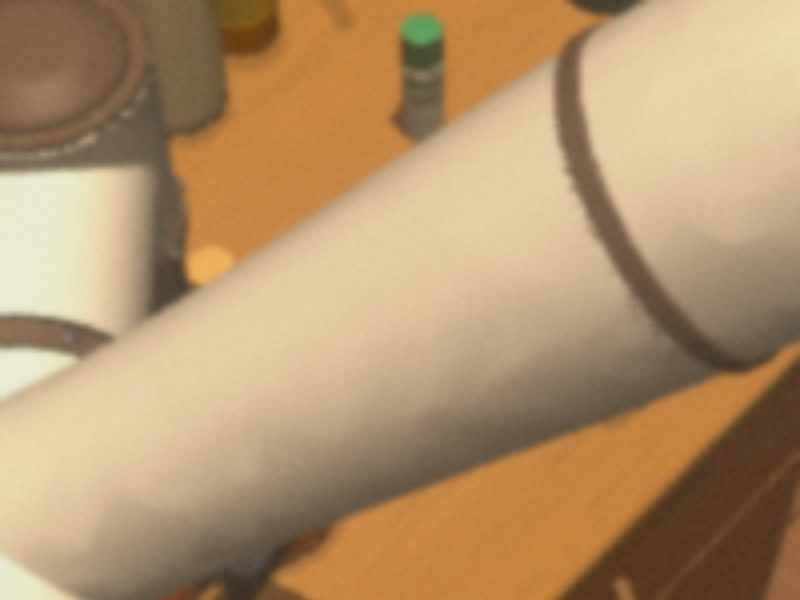

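The arm hides the dish in this view, so there is nothing to measure here. I'll descend and grip.

Request:
arm_command:
  motion:
    - [60,0,0,21,0,0,0]
    - [60,0,0,20,0,0,0]
    - [60,-1,0,21,0,0,0]
    - [60,0,1,20,0,0,0]
    - [60,0,0,0,0,0,0]

```text
time_s: 2.95
tcp_pos: [0.5099, 0.3149, 0.0156]
ee_rot: [[0.245, -0.969, -0.004], [-0.969, -0.245, -0.003], [0.002, 0.004, -1.0]]
wrist_force: [-0.2, -0.3, -0.4]
gripper_width: 0.691
gripper_force: 0.0
```

Request:
arm_command:
  motion:
    - [5,0,0,0,0,0,0]
    - [5,0,0,0,0,0,0]
    - [5,0,0,0,0,0,0]
    - [5,0,0,0,0,0,0]
    - [5,0,0,0,0,0,0]
    - [5,0,0,0,0,0,0]

```text
time_s: 3.55
tcp_pos: [0.5122, 0.3149, 0.0178]
ee_rot: [[0.243, -0.97, 0.0], [-0.97, -0.243, 0.0], [-0.0, -0.0, -1.0]]
wrist_force: [-0.3, 0.1, 0.5]
gripper_width: 0.231
gripper_force: 0.0
```

Request:
arm_command:
  motion:
    - [5,0,0,0,0,0,0]
    - [5,0,0,0,0,0,0]
    - [5,0,0,0,0,0,0]
    - [5,0,0,0,0,0,0]

```text
time_s: 3.95
tcp_pos: [0.5122, 0.3149, 0.0177]
ee_rot: [[0.244, -0.97, 0.0], [-0.97, -0.244, 0.0], [-0.0, -0.0, -1.0]]
wrist_force: [0.8, 0.0, 1.0]
gripper_width: 0.157
gripper_force: 30.0
```

```bash
python3 -c "
from h import *
im=capture('top');cv2.imwrite('pics/d.png',cv2.resize(im[215:310,180:380],None,fx=4,fy=4,interpolation=2)[:,:,::-1])
plan([],5)"
```

```text
t 4.0 at [ 5.12200e-01  3.14900e-01  1.77000e-02 -7.58991e+01] q [ 47.   32.7 -16.7   0.  -40.6 -32.9] w 0.16046475966025892 F [0.7 0.3 1.5]
end [ 5.12200e-01  3.14900e-01  1.77000e-02 -7.58991e+01]
```

View pics/d.png

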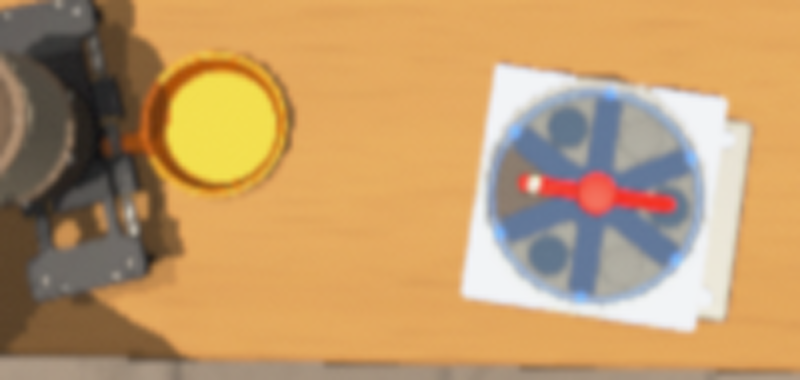

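The jaw reads 14 mm at 30 N, so the handle is held. The top view puts the dish still at (216,123), which is 87 mm along tool x from the TCP.

```bash
python3 -c "
from h import *
plan([(.5122,.3149,.022,-75.9,1),(.517,.206,.022,-97.4,6),(.504,.108,.022,-97.4,6),(.504,.108,.022,-97.4,2)],5,[.5122,.3149,.0177,-75.9])"|sed 's/np.float64(\([^)]*\))/\1/g'
```

```text
[[5, 0, 0, -4, 0, 0, -0.0], [5, 18, 4, 0, 0, 0, 0.06], [5, 18, 2, 0, 0, 0, 0.07], [5, 18, 2, 0, 0, 0, 0.06], [5, 18, 0, 0, 0, 0, 0.06], [5, 18, -1, 0, 0, 0, 0.06], [5, 18, -2, 0, 0, 0, 0.07], [5, 17, 0, 0, 0, 0, -0.0]]
[[5, 16, 0, 0, 0, 0, -0.0], [5, 17, 0, 0, 0, 0, -0.0], [5, 16, 0, 0, 0, 0, -0.0], [5, 17, 0, 0, 0, 0, -0.0], [5, 16, 0, 0, 0, 0, -0.0], [5, 0, 0, 0, 0, 0, -0.0], [5, 0, 0, 0, 0, 0, -0.0]]
end [ 5.03700e-01  1.08100e-01  2.17000e-02 -9.76724e+01]
```

Request:
arm_command:
  motion:
    - [5,0,0,-4,0,0,0]
    - [5,18,4,0,0,0,0.06]
    - [5,18,2,0,0,0,0.07]
    - [5,18,2,0,0,0,0.06]
    - [5,18,0,0,0,0,0.06]
    - [5,18,-1,0,0,0,0.06]
    - [5,18,-2,0,0,0,0.07]

```text
time_s: 4.7
tcp_pos: [0.5163, 0.2054, 0.0212]
ee_rot: [[-0.137, -0.991, -0.001], [-0.991, 0.137, -0.0], [0.0, 0.001, -1.0]]
wrist_force: [1.1, 0.1, -2.4]
gripper_width: 0.16
gripper_force: 30.0
```

Request:
arm_command:
  motion:
    - [5,17,0,0,0,0,0]
    - [5,16,0,0,0,0,0]
    - [5,17,0,0,0,0,0]
    - [5,0,0,0,0,0,0]

```text
time_s: 5.1
tcp_pos: [0.5088, 0.1542, 0.0213]
ee_rot: [[-0.135, -0.991, -0.002], [-0.991, 0.135, -0.001], [0.001, 0.002, -1.0]]
wrist_force: [-0.5, -1.0, -2.1]
gripper_width: 0.16
gripper_force: 30.0
```

```bash
python3 -c "
from h import *
im=capture('top');cv2.imwrite('pics/e.png',cv2.resize(im[215:310,180:380],None,fx=4,fy=4,interpolation=2)[:,:,::-1])
plan([(.504,.108,.022,-97.4,4)],5)"
```

```text
t 5.15 at [ 5.09700e-01  1.55400e-01  2.16000e-02 -9.77315e+01] q [ 34.4  27.5 -26.6  -0.  -36.  -42.1] w 0.15872906262803863 F [ 0.8 -0.6 -1.8]
[[5, 12, 0, 0, 0, 0, np.float64(-0.0)], [5, 12, 0, 0, 0, 0, np.float64(-0.0)], [5, 12, -1, 0, 0, 0, np.float64(-0.0)], [5, 12, 0, 0, 0, 0, np.float64(-0.01)]]
end [ 5.04200e-01  1.07700e-01  2.16000e-02 -9.71586e+01]
```

View pics/e.png

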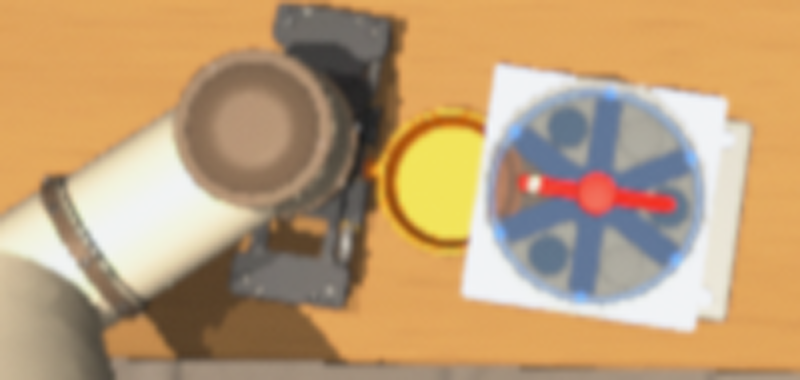

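The dish is centred at about (452,181), its right part under the plate edge and lined up with the spout. I'll push in the last 48 mm, lower it and release.

Request:
arm_command:
  motion:
    - [5,12,0,0,0,0,0]
    - [5,12,0,0,0,0,0]
    - [5,12,-1,0,0,0,0]
    - [5,12,0,0,0,0,0]
    - [5,0,0,0,0,0,0]
    - [5,0,0,4,0,0,0]
    - [5,0,0,0,0,0,0]

```text
time_s: 5.85
tcp_pos: [0.5052, 0.109, 0.0176]
ee_rot: [[-0.133, -0.991, 0.0], [-0.991, 0.133, -0.0], [0.0, -0.001, -1.0]]
wrist_force: [0.9, -1.0, 0.3]
gripper_width: 0.156
gripper_force: 30.0
```

```bash
python3 -c "
from h import *
s=sense();p=np.array(s['tcp_pos']);R=np.array(s['ee_rot']);d=p+R[:,0]*.0867;print(p,d,np.array(d[:2])-[.4928,.0206],s['wrist_force'])"
```

```text
[0.50516839 0.10902856 0.01764778] [0.49366563 0.02309501 0.01767903] [0.00086563 0.00249501] [ 0.8585127  -0.96825336  0.25215665]
```

Request:
arm_command:
  motion:
    - [45,0,0,0,0,0,0]
    - [45,0,0,0,0,0,0]
    - [45,0,0,0,0,0,0]
    - [45,0,0,0,0,0,0]
    - [45,0,0,0,0,0,0]
    - [45,0,0,0,0,0,0]

```text
time_s: 6.45
tcp_pos: [0.5047, 0.109, 0.0176]
ee_rot: [[-0.134, -0.991, 0.0], [-0.991, 0.134, 0.0], [-0.0, -0.0, -1.0]]
wrist_force: [0.1, 0.3, 0.7]
gripper_width: 0.504
gripper_force: 0.0
```

Request:
arm_command:
  motion:
    - [40,0,0,-10,0,0,0]
    - [40,0,0,-20,0,0,0]
    - [40,0,0,-40,0,0,0]
    - [40,0,0,-40,0,0,0]
    - [40,0,0,-40,0,0,0]
    - [40,0,0,-40,0,0,0]
    - [40,0,0,0,0,0,0]

```text
time_s: 7.15
tcp_pos: [0.508, 0.1101, 0.2148]
ee_rot: [[-0.132, -0.991, 0.013], [-0.991, 0.132, 0.005], [-0.007, -0.012, -1.0]]
wrist_force: [0.1, 0.4, -0.2]
gripper_width: 0.458
gripper_force: 0.0
```

```bash
python3 - <<'E' |sed 's/np.float64(\([^)]*\))/\1/g'
from h import *
im=capture('top');print(find_in("dish","top")[:1]);cv2.imwrite('pics/f.png',cv2.resize(im[215:310,180:380],None,fx=4,fy=4,interpolation=2)[:,:,::-1])
ax=np.array([.4865,-.028]);a=82.6;u=np.array([np.cos(np.radians(a)),np.sin(np.radians(a))]);c=ax+.034*u
plan([(*c,.205,69,20)],40)
E
```

```text
[{'location': [254.4, 292.7], 'p': 0.71}]
t 7.25 at [  0.5047   0.1091   0.2091 -97.6959] q [ 30.2  12.4 -16.6  -0.  -60.8 -37.9] w 0.4621713504224879 F [-0.3 -0.1 -1.1]
[[40, 5, 0, 0, 0, 0, -0.15], [40, 5, 1, 0, 0, 0, -0.14], [40, 5, 1, 1, 0, 0, -0.15], [40, 5, 3, 0, 0, 0, -0.14], [40, 4, 2, 0, 0, 0, -0.15], [40, 4, 4, 0, 0, 0, -0.14], [40, 4, 4, 0, 0, 0, -0.15], [40, 2, 4, 1, 0, 0, -0.14]]
[[40, 2, 5, 0, 0, 0, -0.15], [40, 2, 5, 0, 0, 0, -0.14], [40, 0, 5, 0, 0, 0, -0.15], [40, 0, 6, 0, 0, 0, -0.15], [40, -1, 5, 1, 0, 0, -0.14], [40, -1, 5, 0, 0, 0, -0.15], [40, -3, 4, 0, 0, 0, -0.14], [40, -3, 5, 0, 0, 0, -0.15]]
[[40, -3, 4, 0, 0, 0, -0.14], [40, -4, 3, 1, 0, 0, -0.15], [40, -5, 2, 0, 0, 0, -0.14], [40, -5, 2, 0, 0, 0, -0.15]]
end [4.90500e-01 5.70000e-03 2.05100e-01 6.90348e+01]
```

Request:
arm_command:
  motion:
    - [40,5,0,0,0,0,-0.14]
    - [40,5,1,0,0,0,-0.14]
    - [40,5,1,1,0,0,-0.14]
    - [40,5,3,0,0,0,-0.14]
    - [40,4,2,0,0,0,-0.14]
    - [40,4,4,0,0,0,-0.14]
    - [40,4,4,0,0,0,-0.14]
    - [40,2,4,1,0,0,-0.14]

```text
time_s: 8.05
tcp_pos: [0.4973, 0.0676, 0.204]
ee_rot: [[0.837, -0.548, -0.003], [-0.548, -0.837, -0.001], [-0.002, 0.003, -1.0]]
wrist_force: [-0.7, 0.1, -0.8]
gripper_width: 0.462
gripper_force: 0.0
```

Request:
arm_command:
  motion:
    - [40,2,5,0,0,0,-0.14]
    - [40,2,5,0,0,0,-0.14]
    - [40,0,5,0,0,0,-0.14]
    - [40,0,6,0,0,0,-0.14]
    - [40,-1,5,1,0,0,-0.14]
    - [40,-1,5,0,0,0,-0.14]
    - [40,-3,4,0,0,0,-0.14]
    - [40,-3,5,0,0,0,-0.14]

```text
time_s: 8.85
tcp_pos: [0.4888, 0.026, 0.2029]
ee_rot: [[0.857, 0.515, -0.004], [0.515, -0.857, -0.001], [-0.004, -0.001, -1.0]]
wrist_force: [0.8, -0.8, -0.2]
gripper_width: 0.46
gripper_force: 0.0
```

Request:
arm_command:
  motion:
    - [40,-3,4,0,0,0,-0.14]
    - [40,-4,3,1,0,0,-0.14]
    - [40,-5,2,0,0,0,-0.14]
    - [40,-5,2,0,0,0,-0.14]
    - [40,0,0,0,0,0,-0.1]
    - [40,0,0,0,0,0,0]
    - [40,0,0,0,0,0,0]

```text
time_s: 9.55
tcp_pos: [0.4844, 0.0063, 0.2026]
ee_rot: [[0.369, 0.929, -0.002], [0.929, -0.369, -0.001], [-0.001, -0.002, -1.0]]
wrist_force: [0.2, -0.6, 0.1]
gripper_width: 0.458
gripper_force: 0.0
```

```bash
python3 - <<'E' |sed 's/np.float64(\([^)]*\))/\1/g'
from h import *
ax=np.array([.4865,-.028]);a=82.6;u=np.array([np.cos(np.radians(a)),np.sin(np.radians(a))]);c=ax+.034*u
plan([(*c,.126,69,4)],40)
# orbit: starting at angle 82.6, 22 rows
w=[]
for k in range(1,33):
    b=np.radians(a-5*k); w.append((*(ax+.034*np.array([np.cos(b),np.sin(b)])),.126,69-5*k,1))
plan(w,40,[*c,.126,69])
E
```

```text
t 9.55 at [4.84400e-01 6.30000e-03 2.02600e-01 6.83423e+01] q [ 20.    9.8 -21.1  -0.  -59.3 138.4] w 0.45763771187709856 F [ 0.2 -0.6  0.1]
[[40, 0, 2, 19, 0, 0, -0.0], [40, 1, 1, 19, 0, 0, -0.01], [40, 0, 2, 19, 0, 0, 0.0], [40, 1, 1, 20, 0, 0, -0.0]]
end [4.90800e-01 6.00000e-03 1.25600e-01 6.89152e+01]
[[40, 1, 3, 0, 0, 0, 0.09], [40, 0, 3, 0, 0, 0, 0.08], [40, 1, 3, 0, 0, 0, 0.09], [40, 0, 3, 0, 0, 0, 0.09], [40, 1, 3, 0, 0, 0, 0.09], [40, 0, 3, 0, 0, 0, 0.08], [40, 1, 2, 0, 0, 0, 0.09], [40, 0, 3, 0, 0, 0, 0.09]]
[[40, 1, 3, 0, 0, 0, 0.09], [40, 1, 3, 0, 0, 0, 0.08], [40, 0, 3, 0, 0, 0, 0.09], [40, 1, 3, 0, 0, 0, 0.09], [40, 0, 3, 0, 0, 0, 0.08], [40, 1, 3, 0, 0, 0, 0.09], [40, 0, 3, 0, 0, 0, 0.09], [40, 1, 3, 0, 0, 0, 0.09]]
[[40, 1, 2, 0, 0, 0, 0.08], [40, 0, 3, 0, 0, 0, 0.09], [40, 1, 3, 0, 0, 0, 0.09], [40, 0, 3, 0, 0, 0, 0.09], [40, 1, 3, 0, 0, 0, 0.08], [40, 1, 3, 0, 0, 0, 0.09], [40, 0, 3, 0, 0, 0, 0.09], [40, 1, 3, 0, 0, 0, 0.08]]
[[40, 0, 3, 0, 0, 0, 0.09], [40, 1, 3, 0, 0, 0, 0.09], [40, 0, 3, 0, 0, 0, 0.09], [40, 1, 3, 0, 0, 0, 0.08], [40, 0, 2, 0, 0, 0, 0.09], [40, 1, 3, 0, 0, 0, 0.09], [40, 1, 3, 0, 0, 0, 0.09], [40, 0, 3, 0, 0, 0, 0.08]]
end [ 4.94100e-01 -6.10000e-02  1.26000e-01 -9.08552e+01]
```

View pics/f.png

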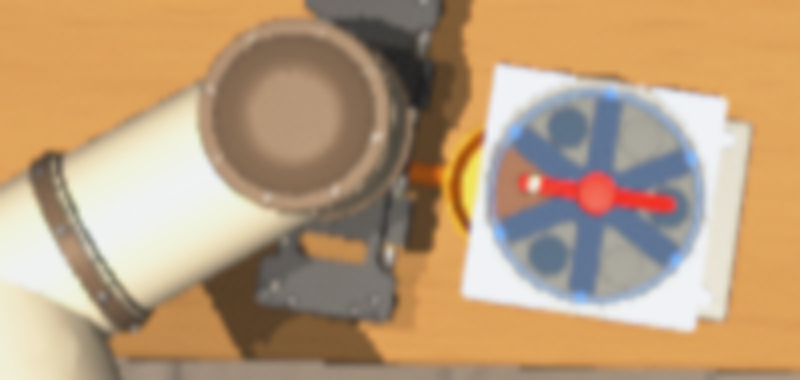

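The dish handle runs straight out from under the plate on the spout axis, and the white wing is still at (530,184), so the knob is at 0. I'll turn the tool to yaw 90 so the pad meets the wing flush, then descend.

Request:
arm_command:
  motion:
    - [30,0,2,0,0,0,-0.13]
    - [30,1,2,0,0,0,-0.13]
    - [30,1,2,0,0,0,-0.12]
    - [30,0,0,20,0,0,0]
    - [30,0,0,20,0,0,0]
    - [30,0,0,0,0,0,0]
    - [30,0,0,0,0,0,0]

```text
time_s: 10.25
tcp_pos: [0.4913, 0.0069, 0.1635]
ee_rot: [[-0.004, 1.0, -0.001], [1.0, 0.004, -0.001], [-0.001, -0.001, -1.0]]
wrist_force: [-0.1, 0.5, 0.4]
gripper_width: 0.346
gripper_force: 0.0
```

```bash
python3 - <<'E' |sed 's/np.float64(\([^)]*\))/\1/g'
from h import *
cv2.imwrite('pics/g.png',cv2.resize(capture('top')[215:310,260:420],None,fx=4,fy=4,interpolation=2)[:,:,::-1])
ax=np.array([.4865,-.028]);a=82.6;u=np.array([np.cos(np.radians(a)),np.sin(np.radians(a))]);c=ax+.034*u
plan([(*c,.126,90,3)],30)
w=[]
for k in range(1,33):
    b=np.radians(a-5*k); w.append((*(ax+.034*np.array([np.cos(b),np.sin(b)])),.126,90-5*k,1))
plan(w,30,[*c,.126,90])
E
```

```text
t 10.3 at [4.91800e-01 7.10000e-03 1.64200e-01 9.02408e+01] q [ 19.8  12.7 -23.5   0.  -53.8 160.4] w 0.3467650364757273 F [0.5 0.9 0.1]
[[30, 0, 0, 13, 0, 0, 0.0], [30, -1, -1, 12, 0, 0, 0.0], [30, 0, 0, 13, 0, 0, 0.0]]
end [4.90800e-01 6.10000e-03 1.26200e-01 9.02408e+01]
[[30, -1, 3, 0, 0, 0, 0.09], [30, 0, 3, 0, 0, 0, 0.08], [30, -1, 3, 0, 0, 0, 0.09], [30, 0, 3, 0, 0, 0, 0.09], [30, -1, 3, 0, 0, 0, 0.09], [30, 0, 2, 0, 0, 0, 0.08], [30, -1, 3, 0, 0, 0, 0.09], [30, 0, 3, 0, 0, 0, 0.09]]
[[30, -1, 3, 0, 0, 0, 0.09], [30, 0, 3, 0, 0, 0, 0.08], [30, -1, 3, 0, 0, 0, 0.09], [30, 0, 3, 0, 0, 0, 0.09], [30, -1, 3, 0, 0, 0, 0.08], [30, 0, 3, 0, 0, 0, 0.09], [30, -1, 3, 0, 0, 0, 0.09], [30, 0, 3, 0, 0, 0, 0.09]]
[[30, -1, 3, 0, 0, 0, 0.08], [30, 0, 2, 0, 0, 0, 0.09], [30, -1, 3, 0, 0, 0, 0.09], [30, 0, 3, 0, 0, 0, 0.09], [30, -1, 3, 0, 0, 0, 0.08], [30, 0, 3, 0, 0, 0, 0.09], [30, -1, 3, 0, 0, 0, 0.09], [30, 0, 3, 0, 0, 0, 0.08]]
[[30, -1, 3, 0, 0, 0, 0.09], [30, 0, 3, 0, 0, 0, 0.09], [30, -1, 3, 0, 0, 0, 0.09], [30, 0, 3, 0, 0, 0, 0.08], [30, -1, 3, 0, 0, 0, 0.09], [30, 0, 3, 0, 0, 0, 0.09], [30, -1, 3, 0, 0, 0, 0.09], [30, -1, 2, 0, 0, 0, 0.08]]
end [ 4.94100e-01 -6.06000e-02  1.26000e-01 -6.98552e+01]
```

View pics/g.png

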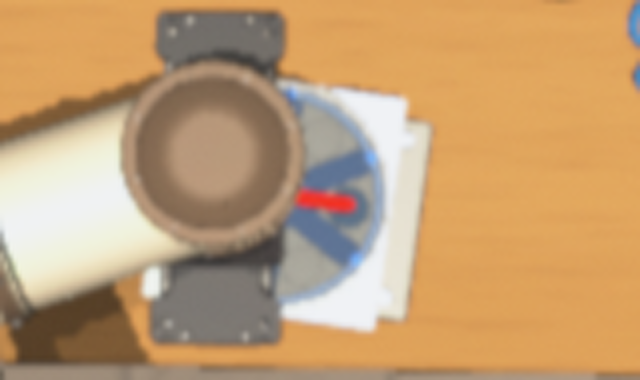

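The hand sits over the white wing and the opposite red wing still points to (350,204), so the knob is at 0. Now I'll descend and turn.

Request:
arm_command:
  motion:
    - [30,0,0,13,0,0,0]
    - [30,-1,-1,12,0,0,0]
    - [30,0,0,13,0,0,0]
    - [30,0,0,0,0,0,0]

```text
time_s: 10.7
tcp_pos: [0.4898, 0.0059, 0.1252]
ee_rot: [[-0.004, 1.0, -0.001], [1.0, 0.004, -0.0], [-0.0, -0.001, -1.0]]
wrist_force: [-0.7, 0.5, -0.5]
gripper_width: 0.345
gripper_force: 0.0
```

Request:
arm_command:
  motion:
    - [30,-1,3,0,0,0,0.09]
    - [30,0,3,0,0,0,0.08]
    - [30,-1,3,0,0,0,0.09]
    - [30,0,3,0,0,0,0.09]
    - [30,-1,3,0,0,0,0.09]
    - [30,0,2,0,0,0,0.08]
    - [30,-1,3,0,0,0,0.09]
    - [30,0,3,0,0,0,0.09]

```text
time_s: 11.5
tcp_pos: [0.5104, -0.004, 0.1269]
ee_rot: [[0.644, 0.765, -0.0], [0.765, -0.644, 0.001], [0.0, -0.001, -1.0]]
wrist_force: [-2.7, 1.2, 1.2]
gripper_width: 0.347
gripper_force: 1.8
```

```bash
cat >> h.py <<'E'
def knob(save=None):
    im=capture("top");m=mask(im,(0,150,110),(8,255,255))|mask(im,(174,150,110),(180,255,255))
    P,_=pts("top",m,.147,(225,305,285,380))
    d=P-[.487,-.028];r=np.hypot(*d.T);k=(r<.056)&(r>.018);a=np.degrees(np.arctan2(d[k,1],d[k,0]))
    a2=np.radians(2*a);e=np.degrees(np.arctan2(np.sin(a2).mean(),np.cos(a2).mean()))/2
    print("red",k.sum(),"knob cw mod 180:",(82.9-e)%180)
    if save: cv2.imwrite(save,cv2.resize(im[215:310,260:420],None,fx=4,fy=4,interpolation=2)[:,:,::-1])
E
python3 -c "
from h import *
plan([],30);knob()"
```

```text
t 11.5 at [ 5.10400e-01 -4.00000e-03  1.26900e-01  4.99204e+01] q [ 1.780e+01  1.700e+01 -2.370e+01 -1.000e-01 -4.930e+01  1.222e+02] w 0.34665088113525233 F [-2.7  1.2  1.2]
end [ 5.10400e-01 -4.00000e-03  1.26900e-01  4.99204e+01]
red 43 knob cw mod 180: 22.193994618714555
```

Request:
arm_command:
  motion:
    - [30,-1,3,0,0,0,0.09]
    - [30,0,3,0,0,0,0.08]
    - [30,-1,3,0,0,0,0.09]
    - [30,0,3,0,0,0,0.09]
    - [30,0,0,0,0,0,0]
    - [30,0,0,0,0,0,0]
    - [30,0,0,0,0,0,0]
    - [30,0,0,0,0,0,0]

```text
time_s: 12.35
tcp_pos: [0.5176, -0.0145, 0.1258]
ee_rot: [[0.865, 0.502, 0.0], [0.502, -0.865, 0.0], [0.0, 0.0, -1.0]]
wrist_force: [-0.7, 0.6, -0.3]
gripper_width: 0.344
gripper_force: 0.0
```

```bash
python3 -c "
from h import *
plan([],30);knob()"
```

```text
t 12.35 at [ 5.17600e-01 -1.45000e-02  1.25800e-01  3.01602e+01] q [ 16.4  17.7 -22.9   0.  -49.4 103.8] w 0.3436742044386444 F [-0.7  0.6 -0.3]
end [ 5.17600e-01 -1.45000e-02  1.25800e-01  3.01602e+01]
red 46 knob cw mod 180: 59.43054292929036
```

First click done, with the knob reading 59.4°. Next is the second.

Request:
arm_command:
  motion:
    - [30,-1,3,0,0,0,0.09]
    - [30,0,3,0,0,0,0.08]
    - [30,-1,3,0,0,0,0.09]
    - [30,0,3,0,0,0,0.09]
    - [30,-1,3,0,0,0,0.08]
    - [30,0,2,0,0,0,0.09]
    - [30,-1,3,0,0,0,0.09]
    - [30,0,3,0,0,0,0.09]

```text
time_s: 13.2
tcp_pos: [0.5188, -0.0367, 0.1255]
ee_rot: [[0.984, -0.177, 0.0], [-0.177, -0.984, 0.001], [0.0, -0.001, -1.0]]
wrist_force: [-1.8, 4.3, 0.6]
gripper_width: 0.347
gripper_force: 1.8
```

Request:
arm_command:
  motion:
    - [30,-1,3,0,0,0,0.08]
    - [30,0,3,0,0,0,0.09]
    - [30,-1,3,0,0,0,0.09]
    - [30,0,3,0,0,0,0.08]
    - [30,0,0,0,0,0,0]
    - [30,0,0,0,0,0,0]
    - [30,0,0,0,0,0,0]
    - [30,0,0,0,0,0,0]

```text
time_s: 14.0
tcp_pos: [0.5134, -0.0483, 0.1256]
ee_rot: [[0.871, -0.492, 0.0], [-0.492, -0.871, -0.0], [0.0, -0.0, -1.0]]
wrist_force: [-0.4, 0.9, 0.1]
gripper_width: 0.345
gripper_force: 0.0
```

```bash
python3 - <<'E' |sed 's/np.float64(\([^)]*\))/\1/g'
from h import *
knob();s=sense();ax=np.array([.4865,-.028]);d=np.array(s["tcp_pos"])[:2]-ax;o=np.degrees(np.arctan2(d[1],d[0]));print("orbit",82.6-o,np.hypot(*d))
w=[]
for k in range(1,14):
    b=np.radians(o-(178-82.6+o)*k/13); w.append((*(ax+.034*np.array([np.cos(b),np.sin(b)])),.126,np.degrees(b)+8,1))
plan(w,30)
E
```

```text
red 36 knob cw mod 180: 119.08328665662293
orbit 119.72304288730248 0.03370240960813367
t 14.05 at [  0.5134  -0.0483   0.1255 -29.4545] q [ 12.7  17.6 -23.1   0.  -49.3  47.9] w 0.3402505485264768 F [0.2 0.4 0.4]
[[30, 0, 3, 0, 0, 0, 0.07], [30, -1, 2, 0, 0, 0, 0.08], [30, 0, 3, 0, 0, 0, 0.08], [30, -1, 3, 0, 0, 0, 0.08], [30, 0, 2, 0, 0, 0, 0.08], [30, -1, 3, 0, 0, 0, 0.07], [30, 0, 2, 0, 0, 0, 0.08], [30, -1, 3, 0, 0, 0, 0.08]]
[[30, 0, 3, 0, 0, 0, 0.08], [30, -1, 2, 0, 0, 0, 0.08], [30, 0, 3, 0, 0, 0, 0.07], [30, 0, 2, 0, 0, 0, 0.08], [30, -1, 3, 0, 0, 0, 0.08]]
end [ 4.83300e-01 -6.18000e-02  1.25500e-01 -8.73233e+01]
```

Second click reads 119.1°. Now the third.

Request:
arm_command:
  motion:
    - [30,0,3,0,0,0,0.07]
    - [30,-1,2,0,0,0,0.08]
    - [30,0,3,0,0,0,0.08]
    - [30,-1,3,0,0,0,0.08]
    - [30,0,2,0,0,0,0.08]
    - [30,-1,3,0,0,0,0.07]
    - [30,0,2,0,0,0,0.08]
    - [30,-1,3,0,0,0,0.08]

```text
time_s: 14.85
tcp_pos: [0.498, -0.0594, 0.1258]
ee_rot: [[0.42, -0.907, 0.005], [-0.907, -0.42, 0.001], [0.001, -0.005, -1.0]]
wrist_force: [4.3, 1.8, -2.7]
gripper_width: 0.342
gripper_force: 2.0
```

Request:
arm_command:
  motion:
    - [30,0,3,0,0,0,0.08]
    - [30,-1,2,0,0,0,0.08]
    - [30,0,3,0,0,0,0.07]
    - [30,0,2,0,0,0,0.08]
    - [30,0,0,0,0,0,0]
    - [30,0,0,0,0,0,0]
    - [30,0,0,0,0,0,0]
    - [30,0,0,0,0,0,0]

```text
time_s: 15.65
tcp_pos: [0.4864, -0.0624, 0.1255]
ee_rot: [[0.127, -0.992, 0.0], [-0.992, -0.127, -0.0], [0.0, -0.0, -1.0]]
wrist_force: [0.2, -0.9, 0.9]
gripper_width: 0.341
gripper_force: 0.0
```

```bash
python3 -c "
from h import *
knob();s=sense();d=np.array(s['tcp_pos'])[:2]-[.4865,-.028];print(s['wrist_force'],82.6-np.degrees(np.arctan2(d[1],d[0])))"
```

```text
Traceback (most recent call last):
  File "h.py", line 33, in knob
    d=P-[.487,-.028];r=np.hypot(*d.T);k=(r<.056)&(r>.018);a=np.degrees(np.arctan2(d[k,1],d[k,0]))
      ~^~~~~~~~~~~~~
ValueError: operands could not be broadcast together with shapes (0,) (2,)
```

Contact force has dropped to about zero, so the knob went on by itself; the hand hides it from the camera. I'll lift clear and look.

Request:
arm_command:
  motion:
    - [30,0,0,-20,0,0,0]
    - [30,0,0,-35,0,0,0]
    - [30,0,0,-40,0,0,0]
    - [30,30,0,-20,0,0,0]
    - [30,40,0,0,0,0,0]
    - [30,40,0,0,0,0,0]
    - [30,40,0,0,0,0,0]
    - [30,40,0,0,0,0,0]

```text
time_s: 16.5
tcp_pos: [0.5102, -0.2525, 0.2406]
ee_rot: [[0.126, -0.992, 0.0], [-0.992, -0.126, 0.0], [0.0, -0.0, -1.0]]
wrist_force: [-0.3, 0.7, 0.3]
gripper_width: 0.345
gripper_force: 0.0
```

```bash
python3 -c "
from h import *
knob('pics/z.png')
im=capture('scene');a=cv2.resize(im[200:330,290:420],None,fx=4,fy=4,interpolation=2)[:440,:,::-1];b=cv2.imread('pics/z.png')[:,:270]
o=np.zeros((440,800,3),np.uint8);o[:a.shape[0],:520]=a;o[:380,525:795]=b;cv2.imwrite('pics/fin.png',o)"
```

```text
red 59 knob cw mod 180: 179.7264485854462
```

View pics/fin.png

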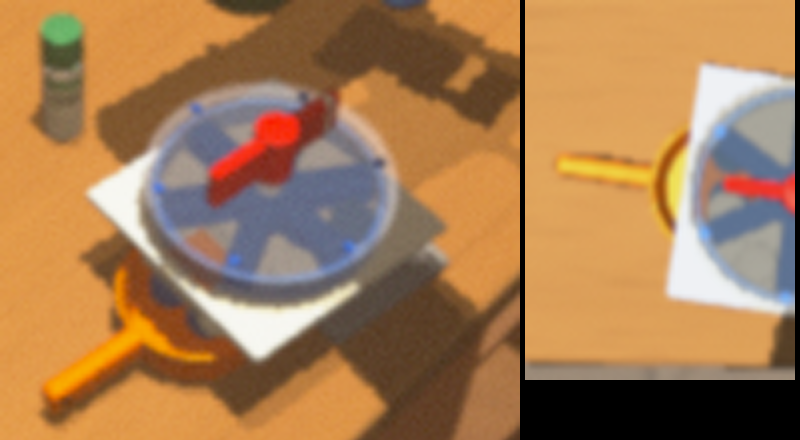

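The knob reads 179.7° with the plain wing now over the spout. The dish is under the spout with its handle straight, and tablets show inside it near (160,290) and (205,320). The gripper touches nothing, so I'll hand the job in.

```bash
python3 -c "
from station import *
print(finish_job())"
```

```text
the job is handed in; nothing more can be done
None
```

I handed the job in with the dish under the spout and the knob on its third click (179.7° measured); the last picture shows tablets in the dish, but I could not count all three, and no verdict was returned.

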